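# Feel out the latched outlet key and release it

### The arm

A 6-joint arm with a two-finger parallel gripper is mounted at the origin on the work surface. World frame = base frame: x ahead of the robot, y to its left, z up, the work surface at z = 0. Lengths are in m, angles in rad, forces in N, time in s.
With the tool pointing down it reaches from about 0.4 to 0.925 m from the base axis. Payload 3.4 kg.
Tool frame: the origin (TCP) lies on the centre line of the jaws, within the pads' length; the fingertips stand 14 mm ahead of it and the grasp point (between the pads) lies 5 mm behind it (manip.tip_reach is the distance from the TCP to the fingertips, in m); y points along the fingers, z is the direction in which the jaws open and shut, and the axes are right-handed (so a half turn about y gives the same grasp; the last joint's range is limited). The gripper opens to 85 mm and grips with 20 to 120 N. Pads are 22 mm wide; open, the fingers measure 114 mm over their backs; the gripper's body (76 mm by 85 mm) begins 54 mm behind the grasp point. The pads swing forward as they close: fully open they stand 13 mm farther back than shut.
Start: joints at [-1.208, 0.307, 1.506, -0, 1.328, -0.073], TCP at [0.243, -0.521, 0.245] pointing down, gripper open.
Joint ranges: [-3.12, 3.12], [-1.05, 2.28], [0.14, 2.33], [-1.42, 4.57], [0.1, 2.73], [-2.68, 2.68]. Speed limits (rad/s): [2.57, 2.57, 3.14, 3.14, 3.14, 3.14].

### API

Orientations are given as a unit quaternion [x, y, z, w].
In Python, from station import telemetry, cams, hand_in, manip gives the robot as it stands. The module is installed in compiled form; this text tells all that it offers.
- The arm moves only by the tool arm_command, never from a script. Its argument "targets" is a list of rows, each an object of numbers: "x", "y", "z": the shift along the world's x, y, z scaled (see below); "wx", "wy", "wz": the turn, a rotation vector about the world's x, y, z scaled (see below). A call has 1 to 12 rows; each row shifts and turns the commanded pose from where the row before left it; what a row does not reach is not made up. The controller multiplies each number of a shift by 0.02 m and each number of a turn by 5 degrees. A row lasts 1/8 s, in which the tool goes at most 62.5 mm and 10.7 degrees, less where a joint would pass 70% of its speed; a pose out of reach is approached as far as the arm can. A call with a number of a shift or a turn outside -1 to 1 is refused whole. A call with a gripper value outside its range is refused whole. "claw" is the opening, from -1 (shut) to 1 (fully open), set as the call begins (left out, the last holds). The fingers move at their own pace and stop on an object; "squeeze" is the grip in N (left out, the last holds). Time passes only in rows, so rows that do not move let the fingers close. It gives the time, the measured TCP pose, the force and the opening at its end, in the units of the state.
- telemetry.read_state(): the state, without advancing time (a new reading comes with each control period).
- cams.snapshot(name): name is "side" or "top"; returns (picture, depth): 480x640x3 uint8, red, green, blue; 480x640 float32, m along the optical axis (not along the pixel's ray), 0 where there is no reading.
- cams.get_calibration(name): a dict with "vfov" (degrees; the focal length in pixels is half the picture's height over the tangent of half this angle, whatever the lens; pixels are square), "cx", "cy" (the principal point, pixels), "k1" (the pictures are not rectified: a ray, as slopes to the right and down, at radius r is drawn at 1 + k1 r^2 times it, then the intrinsics apply), "eye" and "orientation" of the camera in the world. Camera axes: x right, y down, z forward; pixel columns grow to the right and rows downward; lengths in m; the calibration is good to about 2 mm. A picture is of the moment at which its call begins. get_calibration takes no time and is no camera call.
- hand_in(): hands the job in, once; it reports no verdict.
The state is a dict: "clock": time; "joint_positions": joint angles; "qvel": joint speeds; "joint_efforts": joint torques, N m; "ee_pos": TCP position; "ee_rot": TCP orientation; "ft_force": force on the tool from outside, world axes, zero at the start; "torque": the same for the moment, N m; "grip_width": opening from 0.0 (shut) to 1.0 (fully open).
Only numpy, scipy, OpenCV 4.12 (cv2) and the standard library are available. Lean on these libraries where they do the work, as an engineer would, in place of code of your own. Each camera call takes 0.05 s, during which the arm holds its last target. There are 200 camera calls.

### The job

One of the four identical outlet keys on the handpiece control unit has been left latched down. With the fingertips, work along the row from the robot's left to its right, tapping each key lightly and lifting off again, so that no key moves into or out of its catch; then press the one you found latched right home once and let it spring up, so that all four keys stand up. Grip nothing and leave the handpiece and everything else lying around where it is.

Things in the scene. Friction and masses are not known exactly. Their poses are not given: they have to be found in the camera images.
- unit: The handpiece control unit, a dark case fixed on the bench, 200 mm wide (y), 170 mm deep (x). Origin: centre of its underside; z up, x from its front (key deck, facing the robot) to its back, y to its left. The level deck is 60 mm up; the key row runs along y at x = -0.043. From x = -0.013 back it rises to 95 mm, with a loose handpiece in a cradle on top (to 127 mm).
- key_1: The leftmost key as seen from the robot (y = +0.060 in the unit's frame): light grey square cap 26 x 26 mm; keys 40 mm apart. Origin: centre of its top face, moving with the key; axes parallel to the unit's, z up. Top 74 mm above the bench when up (14 mm above the deck), 70 mm when latched, 66.5 mm when pushed home.
- key_2: The second key from the left as seen from the robot (y = +0.020 in the unit's frame): light grey square cap 26 x 26 mm; keys 40 mm apart. Origin: centre of its top face, moving with the key; axes parallel to the unit's, z up. Top 74 mm above the bench when up (14 mm above the deck), 70 mm when latched, 66.5 mm when pushed home.
- key_3: The third key from the left as seen from the robot (y = -0.020 in the unit's frame): light grey square cap 26 x 26 mm; keys 40 mm apart. Origin: centre of its top face, moving with the key; axes parallel to the unit's, z up. Top 74 mm above the bench when up (14 mm above the deck), 70 mm when latched, 66.5 mm when pushed home.
- key_4: The rightmost key as seen from the robot (y = -0.060 in the unit's frame): light grey square cap 26 x 26 mm; keys 40 mm apart. Origin: centre of its top face, moving with the key; axes parallel to the unit's, z up. Top 74 mm above the bench when up (14 mm above the deck), 70 mm when latched, 66.5 mm when pushed home.
- key_1_travel (a joint): How far key_1 is down (m): 0 up, 0.004 latched, 0.0075 home. Push-push key with a spring: 2 N, plus 0.4 N per mm down. If up: pushed home (beyond 7 mm, 4.8 N) and let go, it catches at 4 mm. If latched: hardly gives below 3.5 N; pushed home (beyond 6.5 mm, 4.6 N) and let go, it springs up to 0. A tap of 2 to 3 N is light enough; press home steadily (under 0.1 m/s), not with a jab.
- key_2_travel (a joint): How far key_2 is down (m): 0 up, 0.004 latched, 0.0075 home. Push-push key with a spring: 2 N, plus 0.4 N per mm down. If up: pushed home (beyond 7 mm, 4.8 N) and let go, it catches at 4 mm. If latched: hardly gives below 3.5 N; pushed home (beyond 6.5 mm, 4.6 N) and let go, it springs up to 0. A tap of 2 to 3 N is light enough; press home steadily (under 0.1 m/s), not with a jab.
- key_3_travel (a joint): How far key_3 is down (m): 0 up, 0.004 latched, 0.0075 home. Push-push key with a spring: 2 N, plus 0.4 N per mm down. If up: pushed home (beyond 7 mm, 4.8 N) and let go, it catches at 4 mm. If latched: hardly gives below 3.5 N; pushed home (beyond 6.5 mm, 4.6 N) and let go, it springs up to 0. A tap of 2 to 3 N is light enough; press home steadily (under 0.1 m/s), not with a jab.
- key_4_travel (a joint): How far key_4 is down (m): 0 up, 0.004 latched, 0.0075 home. Push-push key with a spring: 2 N, plus 0.4 N per mm down. If up: pushed home (beyond 7 mm, 4.8 N) and let go, it catches at 4 mm. If latched: hardly gives below 3.5 N; pushed home (beyond 6.5 mm, 4.6 N) and let go, it springs up to 0. A tap of 2 to 3 N is light enough; press home steadily (under 0.1 m/s), not with a jab.
- handpiece: Loose rotary handpiece, steel and black rubber, 26 mm thick, 168 mm long, lying along the unit's y in the cradle on its back part. Origin: middle of its length on its underside. Not to be moved.
- hammer: Loose chasing hammer, dark red handle, 230 mm long along its x, 28 mm high, lying on the bench to the left of the unit. Origin: on the bench under its middle. Not to be moved.
- pliers: Loose pliers with green grips, 155 mm long along its x, 12 mm high, lying to the right of the unit. Origin: on the bench by the joint. Not to be moved.
- bench_block: Loose polished steel block 64 x 64 x 19 mm, on the bench in front of the unit. Origin: centre of its underside. Not to be moved.
- brush: Loose brass-bristle brush with a wooden back, 150 x 22 mm, 22 mm high, on the bench. Origin: centre of its underside. Not to be moved.
- mallet: Loose mallet with a white and a yellow face, 200 mm long along its x, 36 mm high, on the bench at the left. Origin: on the bench under its middle. Not to be moved.
- dish: Loose steel dish 110 x 85 mm with lumps of green polishing compound, 26 mm high, on the bench at the right. Origin: centre of its underside. Not to be moved.

How it is judged:
By the outcome, as a careful person would: the job done as asked, in the order asked, and still so for the second after the job is handed in, with the robot touching nothing.
It also fails if it takes over 51 s, if anything falls off the work surface, if the arm or the gripper's body presses on something with over 40 N, if the wrist force passes 120 N, or if a joint passes its speed limit or range.

## Working session

There is one attempt and no reset: what is moved stays moved. The work goes in short steps, Python scripts to look and compute and a tool call to move; the robot and the scene stay as the last step left them, time stands still between calls to the robot, and variables do not carry over. Pictures are saved under pics/ and viewed, about 8 in all and at most 12, crops included, and the job is handed in when it is done.

Besides the shell and the picture viewer there is one more tool, called as name(argument=value, ...) on one line, values as JSON. arm_command: Moves the arm, as the interface text tells. Shifts and turns lie within -1 to 1; 1 stands for 0.02 m of shift or 5 degrees of turn. Its arguments: {"type":"object","properties":{"targets":{"type":"array"},"claw":{"type":"number"},"squeeze":{"type":"number"}},"required":["targets"]}

```bash
mkdir -p pics; cat > h.py <<'E'
import numpy as np, cv2
from scipy.spatial.transform import Rotation as R
from station import telemetry, cams, hand_in, manip
def cal(n):
    c=cams.get_calibration(n); f=240/np.tan(np.radians(c['vfov'])/2); return c,f
def ray(n,uv):
    c,f=cal(n); K=np.array([[f,0,c['cx']],[0,f,c['cy']],[0,0,1]])
    d=np.array([(uv[0]-c['cx'])/f,(uv[1]-c['cy'])/f]); s=d.copy()
    for _ in range(20): s=d/(1+c['k1']*(s@s))
    return np.array(c['eye']),R.from_quat(c['orientation']).apply([s[0],s[1],1])
def plane(n,uv,z):
    e,d=ray(n,uv); return e+d*(z-e[2])/d[2]
def bydepth(n,uv,D):
    e,d=ray(n,uv); return e+d*D
E
python3 - <<'E'
from h import *
for n in("top","side"):
    p,d=cams.snapshot(n); cv2.imwrite(f'pics/{n}0.png',p[:,:,::-1]); np.save(f'pics/{n}0.npy',d); print(cams.get_calibration(n))
s=telemetry.read_state(); print(s, manip.tip_reach)
E
```

```text
{'vfov': 48.606270975371345, 'cx': 311.2781487593273, 'cy': 238.6163951455551, 'k1': 0.0010683694630461468, 'eye': array([0.44181099, 0.01450176, 1.35695512]), 'orientation': array([-0.70575446,  0.7081687 , -0.01271184,  0.01568891])}
{'vfov': 44.58329461974242, 'cx': 323.7417873595716, 'cy': 243.12150842338215, 'k1': 0.016204843285990908, 'eye': array([ 0.02173116, -1.21806524,  1.06819992]), 'orientation': array([ 0.88168778, -0.15244734,  0.08567001, -0.4382318 ])}
{'clock': 0.1, 'joint_positions': array([-1.20849600e+00,  3.07483794e-01,  1.50755926e+00,  1.26019752e-05,
        1.32837171e+00, -7.35176386e-02]), 'qvel': array([ 0.00029884, -0.00056863, -0.00356329,  0.00035931,  0.0003114 ,
       -0.00152475]), 'joint_efforts': array([-1.44539536e-04, -4.58529067e+01, -2.52607495e+01,  3.40395036e-05,
        5.58056025e-03,  1.69218487e-05]), 'ee_pos': array([ 0.24249681, -0.52070231,  0.24447513]), 'ee_rot': array([-0.15295568,  0.69102294, -0.68974668,  0.15277885]), 'ft_force': array([ 0.82562387, -0.57423587,  0.04487381]), 'torque': array([ 0.01827111, -0.01158625, -0.03240157]), 'grip_width': 0.9977182042432158} 0.014
```

View pics/top0.png

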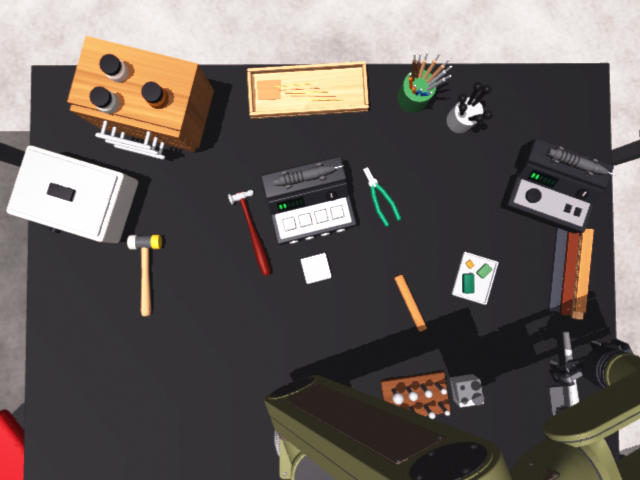

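View pics/side0.png

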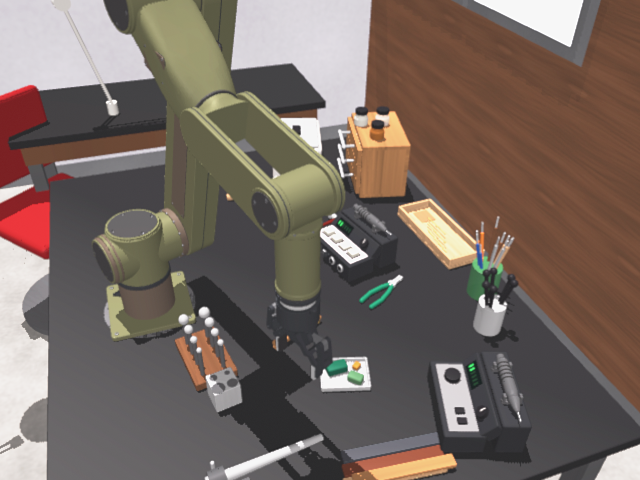

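The top view shows the unit at about (310,200) with four keys on a light deck strip, from (289,224) to (338,212). The hammer is to the left, the pliers to the right and the block in front. In the side view the arm hides part of the unit. Next I'll measure the keys.

```bash
python3 - <<'E'
from h import *
p=cv2.imread('pics/top0.png'); d=np.load('pics/top0.npy')
c=p[145:285,225:405]; cv2.imwrite('pics/crop0.png',cv2.resize(c,None,fx=4.4,fy=4.2,interpolation=cv2.INTER_CUBIC) if 0 else cv2.resize(c,None,fx=4,fy=4,interpolation=cv2.INTER_CUBIC))
# white deck mask
g=p.min(2); m=np.zeros_like(g); m[190:245,262:365]=(g[190:245,262:365]>150)*255
m2=cv2.morphologyEx(m,cv2.MORPH_CLOSE,np.ones((5,5)))
for mm in (m,m2):
  cs,_=cv2.findContours(mm,cv2.RETR_CCOMP,cv2.CHAIN_APPROX_NONE)
  for k in cs:
    if cv2.contourArea(k)>60: 
        r=cv2.minAreaRect(k);print(np.round(r[0],1),np.round(r[1],1),r[2],cv2.contourArea(k))
        b=cv2.boxPoints(r)
        print([np.round(plane('top',q,.06),4)[:2].tolist() for q in b], plane('top',r[0],.074))
E
```

```text
[312.6 217.9] [25.8 73.5] 76.17134857177734 1802.5
[[0.5542, 0.1113], [0.5967, -0.0636], [0.5351, -0.0784], [0.4927, 0.0963]] [0.54351441 0.01641369 0.074     ]
[313.4 221. ] [32.2 73.6] 76.37300109863281 1915.5
[[0.5545, 0.1113], [0.5964, -0.0639], [0.5196, -0.082], [0.4778, 0.0929]] [0.53598168 0.01458692 0.074     ]
```

View pics/crop0.png

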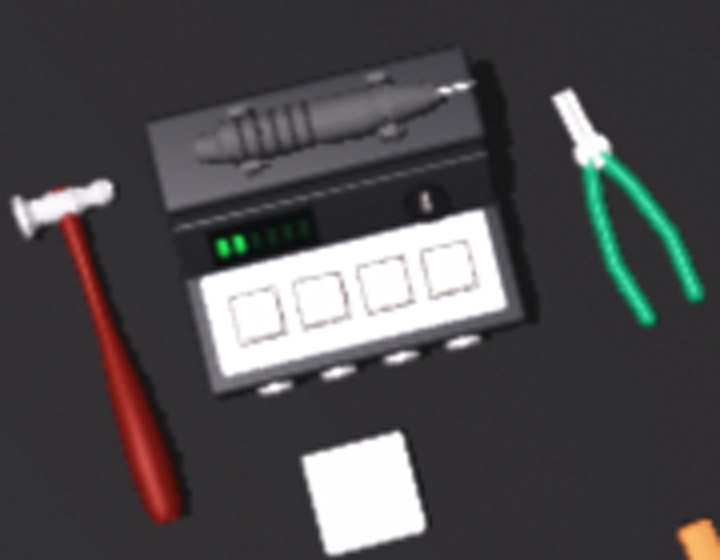

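The crop shows the four caps at crop pixels (258,316), (321,298), (386,283) and (450,268).

```bash
python3 - <<'E'
from h import *
d=np.load('pics/top0.npy'); P=[]
for q in [(258,316),(321,298),(386,283),(450,268)]:
    u=((q[0]+.5)/4-.5+225,(q[1]+.5)/4-.5+145); X=plane('top',u,.074); P.append(X)
    D=np.median(d[int(u[1])-1:int(u[1])+3,int(u[0])-1:int(u[0])+3]); print(u,X.round(4),bydepth('top',u,D).round(4))
P=np.array(P); v=np.polyfit([.06,.02,-.02,-.06],P[:,:2],1); print('ydir',v[0],'centre',v[1],'yaw',np.degrees(np.arctan2(-v[0][0],v[0][1])))
# 3D check of corners of handpiece/back via depth; deck yaw 13.66
s=telemetry.read_state(); print(R.from_quat(s['ee_rot']).as_matrix().round(3),s['ft_force'])
E
```

```text
(289.125, 223.625) [0.5299 0.0733 0.074 ] [0.5298 0.0733 0.0746]
(304.875, 219.125) [0.5406 0.0352 0.074 ] [0.5404 0.0351 0.0766]
(321.125, 215.375) [ 0.5496 -0.0042  0.074 ] [ 0.5499 -0.0043  0.0702]
(337.125, 211.625) [ 0.5585 -0.043   0.074 ] [ 0.5584 -0.0429  0.0759]
ydir [-0.23748147  0.97024687] centre [0.54465805 0.01532171] yaw 13.75354211472991
[[-0.907 -0.001  0.422]
 [-0.422  0.002 -0.907]
 [-0.    -1.    -0.002]] [ 0.82562387 -0.57423587  0.04487381]
```

arm_command(targets=[{"x": 1,"y": 1,"wz": -0.1875},{"x": 1,"y": 1,"wz": -0.1875},{"x": 1,"y": 1,"wz": -0.1875},{"x": 1,"y": 1,"wz": -0.1875},{"x": 1,"y": 1,"wz": -0.1875},{"x": 1,"y": 1,"wz": -0.1875},{"x": 1,"y": 1,"wz": -0.1875},{"x": 1,"y": 1,"wz": -0.1875},{"x": 1,"y": 1,"wz": -0.1875},{"x": 1,"y": 1,"wz": -0.1875},{"x": 1,"y": 1,"wz": -0.1875},{"x": 1,"y": 1,"wz": -0.1875}], claw=-1)

```text
invalid input at $.targets[0]: expected keys x, y, z, wx, wy, wz
```

arm_command(targets=[{"x": 0.2,"y": 1},{"x": 0.2,"y": 1},{"x": 0.2,"y": 1},{"x": 0.2,"y": 1},{"x": 0.2,"y": 1},{"x": 0.2,"y": 1},{"x": 0.2,"y": 1},{"x": 0.2,"y": 1},{"x": 0.2,"y": 1},{"x": 0.2,"y": 1},{"x": 0.2,"y": 1},{"x": 0.2,"y": 1}])

```text
invalid input at $.targets[0]: expected keys x, y, z, wx, wy, wz
```

arm_command(targets=[{"y": 1},{"y": 1},{"y": 1},{"y": 1},{"y": 1},{"y": 0.7},{"z": -1},{"z": -1},{"z": -1},{"z": -1},{"z": -1},{}])

```text
invalid input at $.targets[0]: expected keys x, y, z, wx, wy, wz
```

All keys are required in each row.

arm_command(targets=[{"x": 1,"y": 1,"z": 0,"wx": 0,"wy": 0,"wz": -0.1875},{"x": 1,"y": 1,"z": 0,"wx": 0,"wy": 0,"wz": -0.1875},{"x": 1,"y": 1,"z": 0,"wx": 0,"wy": 0,"wz": -0.1875},{"x": 1,"y": 1,"z": 0,"wx": 0,"wy": 0,"wz": -0.1875},{"x": 1,"y": 1,"z": 0,"wx": 0,"wy": 0,"wz": -0.1875},{"x": 1,"y": 1,"z": 0,"wx": 0,"wy": 0,"wz": -0.1875},{"x": 1,"y": 1,"z": 0,"wx": 0,"wy": 0,"wz": -0.1875},{"x": 1,"y": 1,"z": 0,"wx": 0,"wy": 0,"wz": -0.1875},{"x": 1,"y": 1,"z": 0,"wx": 0,"wy": 0,"wz": -0.1875},{"x": 1,"y": 1,"z": 0,"wx": 0,"wy": 0,"wz": -0.1875},{"x": 1,"y": 1,"z": 0,"wx": 0,"wy": 0,"wz": -0.1875},{"x": 1,"y": 1,"z": 0,"wx": 0,"wy": 0,"wz": -0.1875}], claw=-1)

```text
clock: 1.6
ee_pos: [0.483, -0.2804, 0.2448]
ee_rot: [-0.085, 0.702, -0.702, 0.084]
ft_force: [0.5, 0.7, -0.4]
grip_width: -0.002
```

arm_command(targets=[{"x": 0.2,"y": 1,"z": 0,"wx": 0,"wy": 0,"wz": 0},{"x": 0.2,"y": 1,"z": 0,"wx": 0,"wy": 0,"wz": 0},{"x": 0.2,"y": 1,"z": 0,"wx": 0,"wy": 0,"wz": 0},{"x": 0.2,"y": 1,"z": 0,"wx": 0,"wy": 0,"wz": 0},{"x": 0.2,"y": 1,"z": 0,"wx": 0,"wy": 0,"wz": 0},{"x": 0.2,"y": 1,"z": 0,"wx": 0,"wy": 0,"wz": 0},{"x": 0.2,"y": 1,"z": 0,"wx": 0,"wy": 0,"wz": 0},{"x": 0.2,"y": 1,"z": 0,"wx": 0,"wy": 0,"wz": 0},{"x": 0.2,"y": 1,"z": 0,"wx": 0,"wy": 0,"wz": 0},{"x": 0.2,"y": 1,"z": 0,"wx": 0,"wy": 0,"wz": 0},{"x": 0.2,"y": 1,"z": 0,"wx": 0,"wy": 0,"wz": 0},{"x": 0.2,"y": 1,"z": 0,"wx": 0,"wy": 0,"wz": 0}])

```text
clock: 3.1
ee_pos: [0.5307, -0.0399, 0.2454]
ee_rot: [0.084, -0.702, 0.702, -0.085]
ft_force: [0.2, 0.8, 0.1]
grip_width: 0.001
```

arm_command(targets=[{"x": 0,"y": 1,"z": 0,"wx": 0,"wy": 0,"wz": 0},{"x": 0,"y": 1,"z": 0,"wx": 0,"wy": 0,"wz": 0},{"x": 0,"y": 1,"z": 0,"wx": 0,"wy": 0,"wz": 0},{"x": 0,"y": 1,"z": 0,"wx": 0,"wy": 0,"wz": 0},{"x": 0,"y": 1,"z": 0,"wx": 0,"wy": 0,"wz": 0},{"x": 0,"y": 0.7,"z": 0,"wx": 0,"wy": 0,"wz": 0},{"x": 0,"y": 0,"z": -1,"wx": 0,"wy": 0,"wz": 0},{"x": 0,"y": 0,"z": -1,"wx": 0,"wy": 0,"wz": 0},{"x": 0,"y": 0,"z": -1,"wx": 0,"wy": 0,"wz": 0},{"x": 0,"y": 0,"z": -1,"wx": 0,"wy": 0,"wz": 0},{"x": 0,"y": 0,"z": -1,"wx": 0,"wy": 0,"wz": 0},{"x": 0,"y": 0,"z": 0,"wx": 0,"wy": 0,"wz": 0}])

```text
clock: 4.6
ee_pos: [0.5292, 0.0728, 0.1439]
ee_rot: [-0.086, 0.702, -0.702, 0.083]
ft_force: [0.8, -0.8, -0.0]
grip_width: -0.004
```

```bash
cat >> h.py <<'E'
def avg(n=8):
    a=[]
    for _ in range(n):
        im=cams.snapshot('side'); s=telemetry.read_state(); a.append(np.r_[s['ee_pos'],s['ft_force']])
    a=np.array(a); print('clock',s['clock'],'mean',a.mean(0).round(4),'sd',a.std(0).round(4)); return im[0]
E
python3 - <<'E'
from h import *
im=avg(8); top=cams.snapshot('top')[0]
a=cv2.resize(im[170:320,270:430,::-1],None,fx=2.5,fy=3*2.5/3); b=cv2.resize(top[145:295,225:385,::-1],None,fx=2.5,fy=2.5)
cv2.imwrite('pics/k1.png',np.hstack([a,b]))
E
```

```text
clock 5.0 mean [ 0.5312  0.0728  0.146  -0.1611  0.2446 -0.2318] sd [4.000e-04 0.000e+00 4.000e-04 4.293e-01 3.205e-01 3.940e-01]
```

View pics/k1.png

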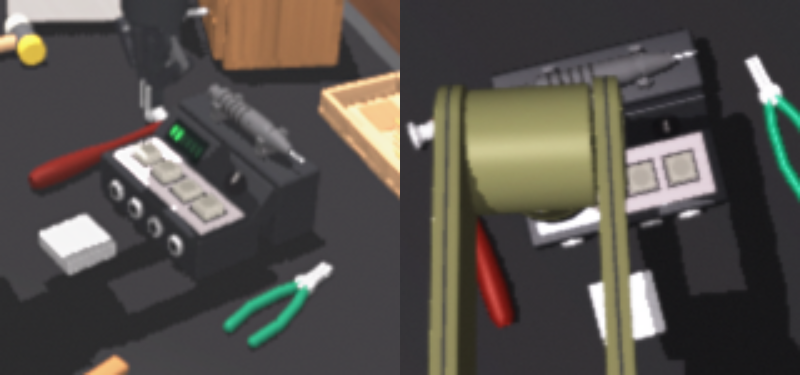

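Left panel (side camera): keys at crop (150,152), (168,172), (188,190) and (209,207), with the closed fingertips hanging above key 1 at about (152,117). Right panel (top camera): the arm hides keys 1 and 2. I'll cross-check the positions from the side view.

```bash
python3 - <<'E'
from h import *
c,f=cal('side')
def proj(X):
    q=R.from_quat(c['orientation']).inv().apply(np.array(X)-c['eye']); s=q[:2]/q[2]; s=s*(1+c['k1']*(s@s)); return s*f+[c['cx'],c['cy']]
for q in [(150,152),(168,172),(188,190),(209,207)]: print(plane('side',(q[0]/2.5+270,q[1]/2.5+170),.074).round(4))
t=proj([.5308,.0730,.131]); print('tip in crop',(t-[270,170])*2.5)
for X in([.5304,.0736],[.5399,.0347],[.5494,-.0041],[.5589,-.0429]): print((proj(X+[.074])-[270,170])*2.5)
E
```

```text
[0.5302 0.0667 0.074 ]
[0.5359 0.0235 0.074 ]
[ 0.545  -0.0154  0.074 ]
[ 0.5554 -0.0519  0.074 ]
tip in crop [149.73011332 108.3497728 ]
[148.06598437 148.67868421]
[167.69826097 165.83094606]
[187.92346692 183.47902698]
[208.80256598 201.69715427]
```

```bash
python3 - <<'E'
from h import *
c,f=cal('side')
def proj(X):
    q=R.from_quat(c['orientation']).inv().apply(np.array(X)-c['eye']); s=q[:2]/q[2]; s=s*(1+c['k1']*(s@s)); return s*f+[c['cx'],c['cy']]
im=cams.snapshot('side')[0][195:275,305:385,::-1]
im=cv2.resize(im,None,fx=7,fy=7,interpolation=cv2.INTER_CUBIC)
P=lambda X:tuple(int(v) for v in ((proj(X)-[305,195]+.5)*7))
cv2.circle(im,P([.5308,.0730,.131]),4,(0,0,255),-1)
ex,ey=np.array([.971,.237]),np.array([-.237,.971])
for X in([.5304,.0736],[.5399,.0347],[.5494,-.0041],[.5589,-.0429]):
    pts=[P([*(np.array(X)+a*.013*ex+b*.013*ey),.074]) for a,b in((1,1),(1,-1),(-1,-1),(-1,1))]
    cv2.polylines(im,[np.array(pts)],True,(0,0,255),1)
cv2.imwrite('pics/side_ov.png',im)
E
```

```text
(no output)
```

View pics/side_ov.png

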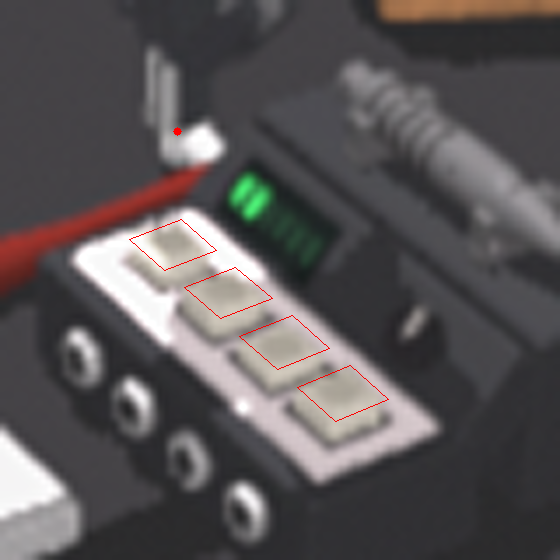

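The overlay matches the caps to within about 1 px (2–3 mm). That is close enough, so I'll descend above key 1.

arm_command(targets=[{"x": 0,"y": 0,"z": -1,"wx": 0,"wy": 0,"wz": 0},{"x": 0,"y": 0,"z": -1,"wx": 0,"wy": 0,"wz": 0},{"x": 0,"y": 0,"z": -0.5,"wx": 0,"wy": 0,"wz": 0},{"x": 0,"y": 0,"z": 0,"wx": 0,"wy": 0,"wz": 0},{"x": 0,"y": 0,"z": 0,"wx": 0,"wy": 0,"wz": 0},{"x": 0,"y": 0,"z": 0,"wx": 0,"wy": 0,"wz": 0}])

```text
clock: 5.85
ee_pos: [0.5313, 0.0728, 0.096]
ee_rot: [0.084, -0.702, 0.702, -0.085]
ft_force: [-0.2, 0.5, 0.5]
grip_width: 0.0
```

```bash
python3 -c "
from h import *
avg(12)"
```

```text
clock 6.45 mean [ 0.5308  0.0727  0.0955 -0.1051  0.2508  0.1314] sd [2.000e-04 0.000e+00 2.000e-04 3.760e-01 5.949e-01 3.031e-01]
```

arm_command(targets=[{"x": 0,"y": 0,"z": -0.2,"wx": 0,"wy": 0,"wz": 0},{"x": 0,"y": 0,"z": -0.1,"wx": 0,"wy": 0,"wz": 0},{"x": 0,"y": 0,"z": -0.05,"wx": 0,"wy": 0,"wz": 0},{"x": 0,"y": 0,"z": -0.05,"wx": 0,"wy": 0,"wz": 0},{"x": 0,"y": 0,"z": -0.025,"wx": 0,"wy": 0,"wz": 0},{"x": 0,"y": 0,"z": 0,"wx": 0,"wy": 0,"wz": 0}])

```text
clock: 7.2
ee_pos: [0.5305, 0.0727, 0.0869]
ee_rot: [-0.085, 0.702, -0.702, 0.084]
ft_force: [-1.2, -0.1, 1.8]
grip_width: -0.001
```

```bash
python3 -c "
from h import *
avg(8)"
```

```text
clock 7.6 mean [ 0.5305  0.0727  0.0868 -1.5043 -0.0641  2.3079] sd [0.     0.     0.     0.4351 0.3974 0.5304]
```

Key 1 gives about 2.3 N at 1.2 mm down, so it is up. On to key 2.

arm_command(targets=[{"x": 0,"y": 0,"z": 0.6,"wx": 0,"wy": 0,"wz": 0},{"x": 0,"y": 0,"z": 0,"wx": 0,"wy": 0,"wz": 0},{"x": 0.24,"y": -0.97,"z": 0,"wx": 0,"wy": 0,"wz": 0},{"x": 0.24,"y": -0.97,"z": 0,"wx": 0,"wy": 0,"wz": 0},{"x": 0,"y": 0,"z": 0,"wx": 0,"wy": 0,"wz": 0},{"x": 0,"y": 0,"z": -0.3,"wx": 0,"wy": 0,"wz": 0},{"x": 0,"y": 0,"z": -0.15,"wx": 0,"wy": 0,"wz": 0},{"x": 0,"y": 0,"z": -0.075,"wx": 0,"wy": 0,"wz": 0},{"x": 0,"y": 0,"z": -0.05,"wx": 0,"wy": 0,"wz": 0},{"x": 0,"y": 0,"z": -0.025,"wx": 0,"wy": 0,"wz": 0},{"x": 0,"y": 0,"z": 0,"wx": 0,"wy": 0,"wz": 0}])

```text
clock: 8.98
ee_pos: [0.54, 0.0342, 0.0869]
ee_rot: [-0.085, 0.702, -0.702, 0.084]
ft_force: [-1.8, 0.4, 3.6]
grip_width: -0.0
```

```bash
python3 -c "
from h import *
avg(8)"
```

```text
clock 9.375 mean [ 0.5403  0.0341  0.0869 -1.49    0.6673  2.3411] sd [1.000e-04 0.000e+00 0.000e+00 5.415e-01 6.698e-01 1.992e-01]
```

Key 2 reads 2.3 N, so it is up too. Key 3 next.

arm_command(targets=[{"x": 0,"y": 0,"z": 0.6,"wx": 0,"wy": 0,"wz": 0},{"x": 0,"y": 0,"z": 0,"wx": 0,"wy": 0,"wz": 0},{"x": 0.24,"y": -0.97,"z": 0,"wx": 0,"wy": 0,"wz": 0},{"x": 0.24,"y": -0.97,"z": 0,"wx": 0,"wy": 0,"wz": 0},{"x": 0,"y": 0,"z": 0,"wx": 0,"wy": 0,"wz": 0},{"x": 0,"y": 0,"z": -0.3,"wx": 0,"wy": 0,"wz": 0},{"x": 0,"y": 0,"z": -0.15,"wx": 0,"wy": 0,"wz": 0},{"x": 0,"y": 0,"z": -0.075,"wx": 0,"wy": 0,"wz": 0},{"x": 0,"y": 0,"z": -0.05,"wx": 0,"wy": 0,"wz": 0},{"x": 0,"y": 0,"z": -0.025,"wx": 0,"wy": 0,"wz": 0},{"x": 0,"y": 0,"z": 0,"wx": 0,"wy": 0,"wz": 0}])

```text
clock: 10.75
ee_pos: [0.5499, -0.0047, 0.0869]
ee_rot: [0.084, -0.702, 0.702, -0.085]
ft_force: [0.5, 0.3, 0.2]
grip_width: -0.001
```

```bash
python3 -c "
from h import *
avg(8)"
```

```text
clock 11.15 mean [ 0.55   -0.0049  0.0869  0.1334  0.1519  0.0158] sd [0.     0.     0.     0.2754 0.6052 0.2696]
```

No contact at key 3, so it looks latched. I'll feel down to its cap gently.

arm_command(targets=[{"x": 0,"y": 0,"z": -0.08,"wx": 0,"wy": 0,"wz": 0},{"x": 0,"y": 0,"z": -0.04,"wx": 0,"wy": 0,"wz": 0},{"x": 0,"y": 0,"z": -0.02,"wx": 0,"wy": 0,"wz": 0},{"x": 0,"y": 0,"z": 0,"wx": 0,"wy": 0,"wz": 0}])

```text
clock: 11.65
ee_pos: [0.5498, -0.0049, 0.084]
ee_rot: [-0.085, 0.702, -0.702, 0.084]
ft_force: [-0.5, 0.4, 0.2]
grip_width: -0.001
```

```bash
python3 -c "
from h import *
avg(6)"
```

```text
clock 11.95 mean [ 0.5499 -0.0049  0.084  -0.2028 -0.2408  0.2177] sd [0.     0.     0.     0.5218 0.3862 0.3825]
```

arm_command(targets=[{"x": 0,"y": 0,"z": -0.01,"wx": 0,"wy": 0,"wz": 0},{"x": 0,"y": 0,"z": 0,"wx": 0,"wy": 0,"wz": 0}])

```text
clock: 12.2
ee_pos: [0.55, -0.0049, 0.0839]
ee_rot: [0.084, -0.702, 0.702, -0.085]
ft_force: [-0.1, -0.3, 1.2]
grip_width: 0.001
```

```bash
python3 -c "
from h import *
avg(6)"
```

```text
clock 12.5 mean [ 0.5499 -0.0049  0.0839  0.0223  0.0472  0.9007] sd [0.     0.     0.     0.257  0.457  0.4842]
```

arm_command(targets=[{"x": 0,"y": 0,"z": -0.01,"wx": 0,"wy": 0,"wz": 0},{"x": 0,"y": 0,"z": 0,"wx": 0,"wy": 0,"wz": 0}])

```text
clock: 12.75
ee_pos: [0.5499, -0.0049, 0.0837]
ee_rot: [0.084, -0.702, 0.702, -0.085]
ft_force: [0.3, 0.9, 2.1]
grip_width: 0.002
```

```bash
python3 -c "
from h import *
avg(6)"
```

```text
clock 13.05 mean [ 0.55   -0.0049  0.0837 -0.541  -0.141   2.8712] sd [0.     0.     0.     0.6096 0.5482 0.7114]
```

Key 3 is 3 mm lower and stiff (about 2.7 N), so it is latched. I'll lift and tap key 4.

arm_command(targets=[{"x": 0,"y": 0,"z": 0.76,"wx": 0,"wy": 0,"wz": 0},{"x": 0,"y": 0,"z": 0,"wx": 0,"wy": 0,"wz": 0},{"x": 0.24,"y": -0.97,"z": 0,"wx": 0,"wy": 0,"wz": 0},{"x": 0.24,"y": -0.97,"z": 0,"wx": 0,"wy": 0,"wz": 0},{"x": 0,"y": 0,"z": 0,"wx": 0,"wy": 0,"wz": 0},{"x": 0,"y": 0,"z": -0.3,"wx": 0,"wy": 0,"wz": 0},{"x": 0,"y": 0,"z": -0.15,"wx": 0,"wy": 0,"wz": 0},{"x": 0,"y": 0,"z": -0.075,"wx": 0,"wy": 0,"wz": 0},{"x": 0,"y": 0,"z": -0.05,"wx": 0,"wy": 0,"wz": 0},{"x": 0,"y": 0,"z": -0.025,"wx": 0,"wy": 0,"wz": 0},{"x": 0,"y": 0,"z": 0,"wx": 0,"wy": 0,"wz": 0}])

```text
clock: 14.42
ee_pos: [0.5593, -0.0434, 0.0869]
ee_rot: [-0.085, 0.702, -0.702, 0.084]
ft_force: [-1.2, -0.3, 1.8]
grip_width: -0.002
```

```bash
python3 -c "
from h import *
avg(8)"
```

```text
clock 14.825 mean [ 0.5596 -0.0435  0.0869 -1.3185  0.8509  2.0887] sd [1.000e-04 0.000e+00 0.000e+00 5.680e-01 7.177e-01 6.842e-01]
```

Key 4 is up. Back to key 3 to press it home.

arm_command(targets=[{"x": 0,"y": 0,"z": 0.6,"wx": 0,"wy": 0,"wz": 0},{"x": 0,"y": 0,"z": 0,"wx": 0,"wy": 0,"wz": 0},{"x": -0.24,"y": 0.97,"z": 0,"wx": 0,"wy": 0,"wz": 0},{"x": -0.24,"y": 0.97,"z": 0,"wx": 0,"wy": 0,"wz": 0},{"x": 0,"y": 0,"z": 0,"wx": 0,"wy": 0,"wz": 0},{"x": 0,"y": 0,"z": -0.3,"wx": 0,"wy": 0,"wz": 0},{"x": 0,"y": 0,"z": -0.2,"wx": 0,"wy": 0,"wz": 0},{"x": 0,"y": 0,"z": -0.15,"wx": 0,"wy": 0,"wz": 0},{"x": 0,"y": 0,"z": 0,"wx": 0,"wy": 0,"wz": 0}])

```text
clock: 15.95
ee_pos: [0.5497, -0.0052, 0.0853]
ee_rot: [-0.085, 0.702, -0.702, 0.084]
ft_force: [0.3, 0.3, 0.9]
grip_width: 0.002
```

arm_command(targets=[{"x": 0,"y": 0,"z": -0.05,"wx": 0,"wy": 0,"wz": 0},{"x": 0,"y": 0,"z": -0.05,"wx": 0,"wy": 0,"wz": 0},{"x": 0,"y": 0,"z": -0.05,"wx": 0,"wy": 0,"wz": 0},{"x": 0,"y": 0,"z": -0.05,"wx": 0,"wy": 0,"wz": 0},{"x": 0,"y": 0,"z": -0.05,"wx": 0,"wy": 0,"wz": 0},{"x": 0,"y": 0,"z": 0,"wx": 0,"wy": 0,"wz": 0},{"x": 0,"y": 0,"z": 0,"wx": 0,"wy": 0,"wz": 0}])

```text
clock: 16.82
ee_pos: [0.5501, -0.005, 0.0809]
ee_rot: [0.084, -0.702, 0.702, -0.085]
ft_force: [-0.2, -0.8, 5.3]
grip_width: -0.001
```

```bash
python3 -c "
from h import *
avg(6)"
```

```text
clock 17.125 mean [ 0.5501 -0.005   0.0809 -0.4824 -1.3884  4.5859] sd [0.     0.     0.     0.4935 0.5985 0.2455]
```

It is at about 7 mm travel. I'll push a touch further to the stop to be sure.

arm_command(targets=[{"x": 0,"y": 0,"z": -0.02,"wx": 0,"wy": 0,"wz": 0},{"x": 0,"y": 0,"z": -0.01,"wx": 0,"wy": 0,"wz": 0},{"x": 0,"y": 0,"z": 0,"wx": 0,"wy": 0,"wz": 0}])

```text
clock: 17.5
ee_pos: [0.5501, -0.005, 0.0805]
ee_rot: [0.084, -0.702, 0.702, -0.085]
ft_force: [-1.1, -1.0, 6.7]
grip_width: 0.0
```

```bash
python3 -c "
from h import *
avg(5)"
```

```text
clock 17.75 mean [ 5.5010e-01 -5.0000e-03  8.0500e-02 -7.6990e-01 -1.4614e+00  6.7655e+00] sd [0.     0.     0.     0.5075 0.3659 0.6371]
```

It is on the stop at 6.8 N. Now I'll lift straight up and clear the view for a check.

arm_command(targets=[{"x": 0,"y": 0,"z": 0.25,"wx": 0,"wy": 0,"wz": 0},{"x": 0,"y": 0,"z": 0.5,"wx": 0,"wy": 0,"wz": 0},{"x": 0,"y": 0,"z": 1,"wx": 0,"wy": 0,"wz": 0},{"x": 0,"y": 0,"z": 1,"wx": 0,"wy": 0,"wz": 0},{"x": 0,"y": 0,"z": 1,"wx": 0,"wy": 0,"wz": 0},{"x": 0,"y": 0,"z": 1,"wx": 0,"wy": 0,"wz": 0},{"x": 0,"y": 0,"z": 1,"wx": 0,"wy": 0,"wz": 0},{"x": 0,"y": 0,"z": 1,"wx": 0,"wy": 0,"wz": 0},{"x": 0,"y": 0,"z": 1,"wx": 0,"wy": 0,"wz": 0},{"x": 0,"y": 0,"z": 0,"wx": 0,"wy": 0,"wz": 0}])

```text
clock: 19.0
ee_pos: [0.5506, -0.0046, 0.2367]
ee_rot: [0.083, -0.702, 0.702, -0.086]
ft_force: [-0.5, 0.3, 0.4]
grip_width: -0.0
```

arm_command(targets=[{"x": -0.2,"y": -1,"z": 0,"wx": 0,"wy": 0,"wz": 0},{"x": -0.2,"y": -1,"z": 0,"wx": 0,"wy": 0,"wz": 0},{"x": -0.2,"y": -1,"z": 0,"wx": 0,"wy": 0,"wz": 0},{"x": -0.2,"y": -1,"z": 0,"wx": 0,"wy": 0,"wz": 0},{"x": -0.2,"y": -1,"z": 0,"wx": 0,"wy": 0,"wz": 0},{"x": -0.2,"y": -1,"z": 0,"wx": 0,"wy": 0,"wz": 0},{"x": -0.2,"y": -1,"z": 0,"wx": 0,"wy": 0,"wz": 0},{"x": -0.2,"y": -1,"z": 0,"wx": 0,"wy": 0,"wz": 0},{"x": -0.2,"y": -1,"z": 0,"wx": 0,"wy": 0,"wz": 0},{"x": -0.2,"y": -1,"z": 0,"wx": 0,"wy": 0,"wz": 0},{"x": -0.2,"y": -1,"z": 0,"wx": 0,"wy": 0,"wz": 0},{"x": -0.2,"y": -1,"z": 0,"wx": 0,"wy": 0,"wz": 0}])

```text
clock: 20.5
ee_pos: [0.5017, -0.2462, 0.2352]
ee_rot: [0.084, -0.702, 0.702, -0.085]
ft_force: [-0.2, 1.7, 0.7]
grip_width: 0.002
```

```bash
python3 - <<'E'
from h import *
T=[cams.snapshot('top') for _ in range(8)]
D=np.median([t[1] for t in T],0)
d0=np.load('pics/top0.npy')
for u in [(289,224),(305,219),(321,215),(337,212)]:
    z=lambda d:np.mean([bydepth('top',(a,b),d[b,a])[2] for a in range(u[0]-2,u[0]+3) for b in range(u[1]-2,u[1]+3)])
    print(u,'before',z(d0).round(4),'after',z(D).round(4))
cv2.imwrite('pics/end.png',np.hstack([cv2.resize(T[0][0][145:285,225:405,::-1],(720,560),interpolation=cv2.INTER_CUBIC)]))
E
```

```text
(289, 224) before 0.0752 after 0.0745
(305, 219) before 0.0755 after 0.0746
(321, 215) before 0.0699 after 0.0743
(337, 212) before 0.0751 after 0.0748
```

View pics/end.png

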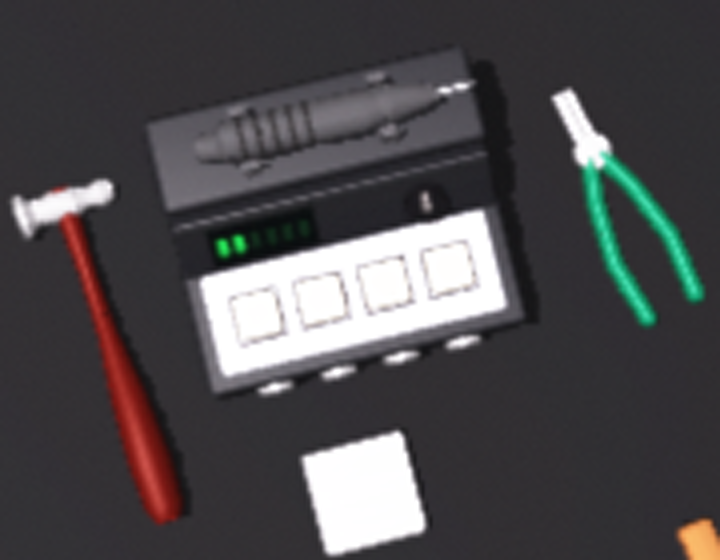

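The picture shows the four keys at crop (258,316) to (450,268), all at about 74.5 mm by depth. The handpiece, hammer, pliers and block are where they were in the first crop. I'll hand in.

```bash
python3 -c "
from h import *
hand_in()"
```

```text
the job is handed in; nothing more can be done
```

The job is done and handed in: key 3 was the latched one, and all four keys now stand up.

- **Taps:** I tapped keys 1 to 4 from left to right with the closed fingertips. Keys 1, 2 and 4 gave 2.1–2.3 N at about 1 mm down, so they were up. Key 3 was met only 3 mm lower and was stiff at about 2.8 N, so it was latched.
- **Press:** I went back to key 3 and pressed it once, steadily, to its stop (6.8 N), then lifted off. It sprang up.
- **Last checks:** By depth all four caps stand at 74.3–74.8 mm, and key 3 rose from 69.9 to 74.3 mm. The handpiece, hammer, pliers and block look unmoved in the last picture. The last crop did not take in the mallet and dish and showed only an end of the brush, but the arm stayed well above them. The clock was at about 21 s, with the arm standing clear of everything.
- **Disagreement:** My first by-eye readings from the side camera differed from the top view by up to about 10 mm. An overlay on the side picture brought this down to about 1 px (2–3 mm).

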